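# Catch and close the stone case lid

### The job

Close the stone case without letting its lid slam: with your fingertips tip the open lid forward past upright and let go so that it falls on its own, catch it from underneath on the outside of your fingers about halfway down and hold it still there for a moment, then lower it gently on the fingers until it lies fully shut, and take the hand away. Only touch the lid lightly, never grip it, and leave the other things on the stall where they are.

Things in the scene. Friction and masses are not known exactly. Their poses are not given: they have to be found in the camera images.
- case: open grey sheet-steel case with two flat stones bedded in it, fixed to the stall top: 150 (its x) x 240 (its y) x 70 mm high. Origin: centre of its underside; its z is up, its x points from the front wall to the hinged back wall. The hinged wall is on the robot's left (+y), give or take 20 degrees, and the lid falls shut towards the robot's right.
- lid (a joint): angle of the lid in rad: 0 = shut, lying flat on the case; 1.57 = upright; 1.78 = fully open, leaning back on its stop (where it starts, or within 0.04 of it). The hinge is damped: past upright the lid falls shut by itself at about 0.65 x cos(angle) rad/s (0.5 to 0.8 depending on its hidden mass), so it takes some 4 to 6 s to fall once about 0.1 rad past upright, and would hit the case at 0.5 to 0.8 rad/s. Below 0.2 rad it must never close faster than 0.35 rad/s.
- lid_hinge (a point): the hinge axis at mid width, at the top of the case's hinged wall (75 mm along the case's x from its centre, 70 mm up). The axis runs along the case's y. Its frame turns with the lid: x points from the lid's front edge to the hinge, z out of the lid's outer (upper) face.
- lid_tab (a point): middle of the front edge of the lid's steel tab, on the underside; 180 mm from the hinge axis. The lid is a flat plate 5 mm thick, 240 mm wide, 150 mm from hinge to front, about 0.35 kg; the tab in the middle of its front edge is 100 mm wide, 5 mm thick and reaches 30 mm further, so that when shut it overhangs the case's front wall by 30 mm at 70 mm height, with free space under it. Axes as for lid_hinge.
- whetstone: bystander: grey whetstone on a wooden base, 190 x 70 x 40 mm, lying beyond the case's front; origin at the centre of its underside.
- oil: bystander: amber bottle of honing oil, 52 mm across, 130 mm tall; origin at the centre of its underside.
- glass: bystander: steel tea cup, 64 mm across, 85 mm tall; origin at the centre of its underside.
- knife: bystander: kitchen knife lying flat, wooden handle 110 x 26 x 18 mm, blade 160 mm; origin where blade and handle meet, on the underside, x towards the blade's tip.

How it is judged:
On the way, in this order (a step that is already met when the one before it is completed fails the run):
1. the lid, past upright and touched by nothing, falls on its own (value of joint lid below 1.5 rad and velocity of joint lid below -0.05 rad/s and contact force between lid and anything else below 0.05 N), for 0.3 s.
2. the fingers hold the lid still between 0.35 and 1.3 rad (20 and 75 degrees) open (value of joint lid between 0.35 and 1.3 rad and velocity of joint lid between -0.05 and 0.05 rad/s and contact force between the fingers and lid above 0.3 N), for 0.3 s.
At the end, for the whole second after the job is handed in: the lid lies shut (within 0.02 rad, about 3 mm at the front) and at rest, and the bystanders are within 20 mm of where they stood (value of joint lid below 0.02 rad and velocity of joint lid between -0.05 and 0.05 rad/s and distance of each of whetstone, oil, glass, knife from where it was at the start of the episode below 0.02 m); the robot touches nothing.
It fails at once if the lid slams: below 0.2 rad it closes faster than 0.35 rad/s (value of joint lid below 0.2 rad and velocity of joint lid below -0.35 rad/s).
It fails at once if the lid is gripped or forced: the fingers press it with more than 15 N (contact force between the fingers and lid above 15 N).
It fails at once if a bystander is moved or lifted by more than 20 mm (distance of any of whetstone, oil, glass, knife from where it was at the start of the episode above 0.02 m).
It also fails if it takes over 64 s, if anything falls off the work surface, if the arm or the gripper's body presses on something with over 40 N, if the wrist force passes 120 N, or if a joint passes its speed limit or range.

### The arm

A 6-joint arm with a two-finger parallel gripper is mounted at the origin on the work surface. World frame = base frame: x ahead of the robot, y to its left, z up, the work surface at z = 0. Lengths are in m, angles in rad, forces in N, time in s.
With the tool pointing down it reaches from about 0.225 to 0.875 m from the base axis. Payload 3.4 kg.
Tool frame: the origin (TCP) lies between the finger pads; the fingertips stand 14 mm ahead of it and the grasp point (between the pads) lies 5 mm behind it; z points along the fingers, x is the direction in which the jaws open and shut, and the axes are right-handed (so a half turn about z gives the same grasp; the last joint's range is limited). The gripper opens to 85 mm and grips with 20 to 120 N. Pads are 22 mm wide; open, the fingers measure 114 mm over their backs; the gripper's body (76 mm by 85 mm) begins 54 mm behind the grasp point. The pads swing forward as they close: fully open they stand 13 mm farther back than shut.
Start: joints at [1.19, 0.276, 1.505, -0, 1.361, -0.121], TCP at [0.148, 0.556, 0.245] pointing down, gripper open.
Joint ranges: [-2.89, 2.89], [-0.75, 2.08], [0.22, 2.7], [-1.18, 4.32], [0.11, 2.71], [-2.7, 2.7]. Speed limits (rad/s): [2.57, 2.57, 3.14, 3.14, 3.14, 3.14].

### API

Orientations are given as a 3x3 rotation matrix whose columns are the frame's x, y, z axes.
In Python, from cell import * gives the robot as it stands.
- The arm moves only by the tool move_arm, never from a script. Its argument "series" is one flat list of numbers, 5 for each row, row after row: the shift along the world's x, y, z in units of 40 mm (1.0 is 40 mm), then the turn about the world's z in units of 5 degrees (1.0 is 5 degrees), then the closure, from -1 (fully open) to 1 (shut), so that 0 is half open. In form: [x, y, z, turn, hand, x, y, z, turn, hand, ...]. A call has 1 to 12 rows; each row is the pose to reach, as a shift and turn from the pose commanded when the call began; what a row does not reach only later rows make up. A row lasts 1/8 s, in which the tool goes at most 62.5 mm and 10.7 degrees, less where a joint would pass 70% of its speed; a pose out of reach is approached as far as the arm can. A call with a gripper value outside its range is refused whole. The fingers move at their own pace and stop on an object; the grip force is fixed at half the most. Time passes only in rows, so rows that repeat a pose let the fingers close. It gives the time, the measured TCP pose, the force and the opening at its end, in the units of the state.
- state(): the state, without advancing time (a new reading comes with each control period).
- snapshot(name): name is "scene" or "side" or "wrist"; returns a dict with "color" (480x640x3 uint8, blue, green, red), "fx", "fy", "cx", "cy" (pixels), "extrinsics" (4x4, takes a point from world to camera coordinates). Camera axes: x right, y up, looking along -z (the intrinsics and any distortion apply to the point x, -y, -z); pixel columns grow to the right and rows downward; lengths in m; the calibration is good to about 2 mm. The wrist camera is an equidistant fisheye: a pixel r from the principal point sees the ray r / f radians off the axis. A picture is of the moment at which its call begins. There is no depth.
- job_done(): hands the job in, once; it reports no verdict.
The state is a dict: "clock": time; "joints": joint angles; "dq": joint speeds; "joint_torque": joint torques, N m; "position": TCP position; "orientation": TCP orientation; "contact_force": force on the tool from outside, world axes, zero at the start; "wrist_torque": the same for the moment, N m; "opening": finger opening in m.
Only numpy, scipy, OpenCV 4.12 (cv2) and the standard library are available. Lean on these libraries where they do the work, as an engineer would, in place of code of your own. Each camera call takes 0.05 s, during which the arm holds its last target. There are 200 camera calls.

## Working session

There is one attempt and no reset: what is moved stays moved. The work goes in short steps, Python scripts to look and compute and a tool call to move; the robot and the scene stay as the last step left them, time stands still between calls to the robot, and variables do not carry over. Pictures are saved under pics/ and viewed, about 8 in all and at most 12, crops included, and the job is handed in when it is done.

Besides the shell and the picture viewer there is one more tool, called after "Request:" as name(argument=value, ...), one argument or row to a line, values as JSON. move_arm: Moves the arm, as the interface text tells. Its arguments: {"type":"object","properties":{"series":{"type":"array"}},"required":["series"]}

```bash
mkdir -p pics; cat > h.py <<'E'
from cell import *
import numpy as np, cv2
def ray(s,u,v):
    E=np.array(s["extrinsics"]);R=E[:3,:3];t=E[:3,3]
    d=np.array([(u-s["cx"])/s["fx"],-(v-s["cy"])/s["fy"],-1.]);return -R.T@t,R.T@d
def onz(s,u,v,z):
    o,d=ray(s,u,v);return o+d*(z-o[2])/d[2]
def proj(s,p):
    E=np.array(s["extrinsics"]);c=E[:3,:3]@np.array(p)+E[:3,3]
    return np.array([s["cx"]+s["fx"]*c[0]/-c[2],s["cy"]+s["fy"]*-c[1]/-c[2]])
E
python3 - <<'E'
from h import *
import pickle
for n in("scene","side"):
    s=snapshot(n);cv2.imwrite(f"pics/{n}0.png",s["color"]);pickle.dump(s,open(n+".pkl","wb"))
    print(n,s["fx"],s["cx"],s["cy"],np.round(ray(s,320,240),3))
st=state();print(st)
E
```

```text
scene 454.88290627353587 314.2045563095533 236.5688931367692 [[ 0.899 -0.369  0.787]
 [-0.294  0.428 -0.855]]
side 585.5067304371344 311.5417081390621 229.9661564930337 [[ 0.379 -0.75   0.73 ]
 [ 0.241  0.726 -0.645]]
{'clock': 0.1, 'joints': array([ 1.18999936e+00,  2.76550778e-01,  1.50599377e+00, -1.22078155e-05,
        1.36074455e+00, -1.20965122e-01]), 'dq': array([ 0.00088683, -0.00113123, -0.00211226,  0.00170526,  0.00086962,
        0.00041859]), 'joint_torque': array([ 1.01369023e-03, -4.17703342e+01, -2.46401668e+01, -1.71952724e-04,
        5.90524025e-03,  3.07242360e-06]), 'position': array([0.14754741, 0.55527622, 0.24452045]), 'orientation': array([[ 2.56915049e-01,  9.66433792e-01, -6.19418892e-04],
       [ 9.66432520e-01, -2.56915724e-01, -1.57936794e-03],
       [-1.68549300e-03, -1.92863168e-04, -9.99998561e-01]]), 'contact_force': array([0.00628323, 0.20739988, 0.17058379]), 'wrist_torque': array([ 0.01698818,  0.01695885, -0.01457479]), 'opening': 0.08530221258533492}
```

View pics/scene0.png

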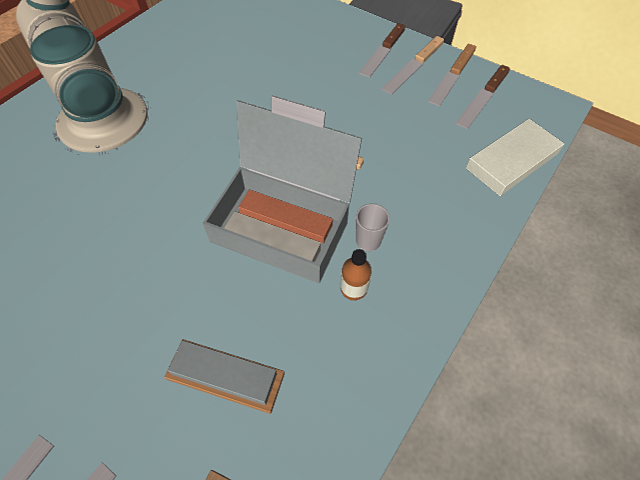

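View pics/side0.png

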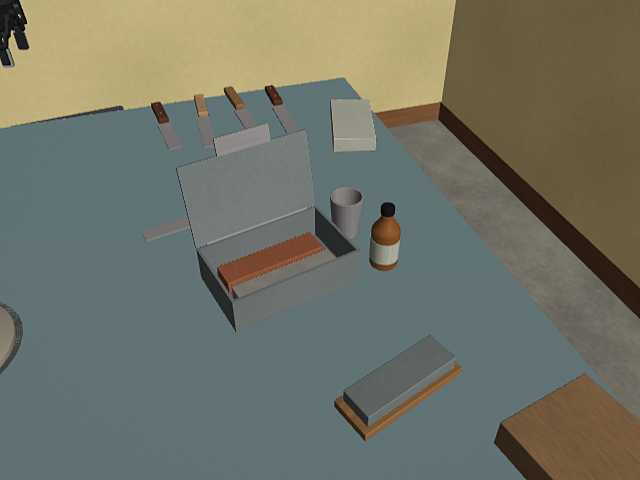

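```bash
python3 - <<'E'
import cv2,numpy as np
a=cv2.imread("pics/scene0.png")[80:290,190:410];b=cv2.imread("pics/side0.png")[110:340,140:420]
f=lambda i,k:cv2.resize(i,None,fx=k,fy=k,interpolation=cv2.INTER_CUBIC)
A=f(a,1.8);B=f(b,1.35)
im=np.zeros((600,800,3),np.uint8)
A=cv2.resize(a,(396,378));B=cv2.resize(b,(400,329))
im[:378,:396]=A;im[:329,400:800]=B
cv2.imwrite("pics/z.png",im[:380])
E
```

```text
(no output)
```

View pics/z.png

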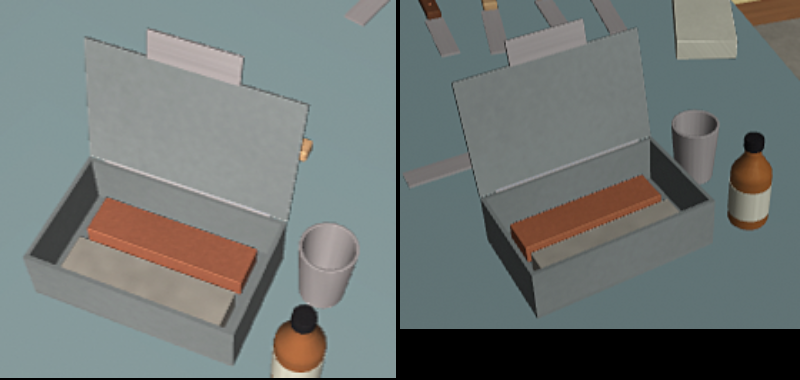

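```bash
cat > loc.py <<'E'
from h import *
import pickle
S=pickle.load(open("scene.pkl","rb"));D=pickle.load(open("side.pkl","rb"))
def tri(a,b):
    o1,d1=ray(S,*a);o2,d2=ray(D,*b)
    A=np.c_[d1,-d2];k=np.linalg.lstsq(A,o2-o1,rcond=None)[0]
    p,q=o1+d1*k[0],o2+d2*k[1];return (p+q)/2,np.linalg.norm(p-q)
P={}
for n,a,b in [("FLtop",(206.7,223.3),(230.3,303)),("FRtop",(321.7,273.3),(359.1,250)),("lidTL",(237.8,101.1),(179.2,167.4)),("lidTR",(360.6,137.2),(308,133.1)),("tabL",(272.2,97.8),(214.2,138)),("tabR",(324.4,111.7),(268.1,125.4)),
 ("cupTopL",(371,212),(346.5,196)),("oilcap",(358.5,253),(387.5,206))]:
    p,e=tri(a,b);P[n]=p;print(n,p.round(4),round(e,4))
print("base front L/R side",onz(D,238,330.5,0).round(4),onz(D,359,276.6,0).round(4))
print("top z=.07 scene",onz(S,206.7,223.3,.07).round(4),onz(S,321.7,273.3,.07).round(4),onz(S,348.3,202.2,.07).round(4))
for n in("FLtop","FRtop"),("lidTL","lidTR"),("tabL","tabR"):
    d=P[n[1]]-P[n[0]];print(n,np.linalg.norm(d).round(4),np.degrees(np.arctan2(d[1],d[0])).round(2))
for c in [(180,341),(276,374),(271,402),(167,372)]: print("whet",onz(S,*c,.04).round(3))
print("knife",onz(D,145,235,0).round(3),onz(S,360,162,.01).round(3))
E
python3 loc.py
```

```text
FLtop [ 0.448  -0.0981  0.0583] 0.0041
FRtop [ 0.6869 -0.0545  0.0625] 0.0153
lidTL [0.4134 0.0691 0.2177] 0.0003
lidTR [0.643  0.1212 0.2138] 0.0094
tabL [0.4783 0.0903 0.2458] 0.0036
tabR [0.5723 0.1137 0.2428] 0.003
cupTopL [0.704  0.081  0.0899] 0.0083
oilcap [ 0.7403 -0.0246  0.1302] 0.0023
base front L/R side [ 0.4523 -0.1037 -0.    ] [ 0.686  -0.0474  0.    ]
top z=.07 scene [ 0.457  -0.1042  0.07  ] [ 0.6944 -0.0643  0.07  ] [0.6474 0.0922 0.07  ]
('FLtop', 'FRtop') 0.2429 10.35
('lidTL', 'lidTR') 0.2355 12.78
('tabL', 'tabR') 0.0969 13.97
whet [ 0.565 -0.296  0.04 ]
whet [ 0.731 -0.245  0.04 ]
whet [ 0.752 -0.284  0.04 ]
whet [ 0.584 -0.346  0.04 ]
knife [0.331 0.194 0.   ] [0.587 0.238 0.01 ]
```

Request:
move_arm(
  series=[0.9,-0.9,0.3,-1.2,0,1.8,-1.9,0.5,-2.5,0,2.7,-2.9,0.5,-3.7,0,3.6,-3.9,0.5,-4.9,0,4.6,-4.9,0.5,-6.2,0,5.5,-5.9,0.3,-7.4,0,6.4,-6.8,0,-8.6,0,7.3,-7.8,-0.2,-9.9,0,8.2,-8.8,-0.4,-11.1,0,9.1,-9.7,-0.6,-12.36,0,9.1,-9.7,-0.64,-12.36,0,9.1,-9.7,-0.64,-12.36,0],
)

```text
clock: 1.6
position: [0.511, 0.1678, 0.2191]
orientation: [[0.973, 0.23, -0.002], [0.23, -0.973, 0.0], [-0.002, -0.001, -1.0]]
contact_force: [0.1, 0.9, 0.4]
opening: 0.0429
```

```bash
cat > st.py <<'E'
from h import *
import sys
s=state();H=np.array([.535,.069,.07]);a=np.radians(13.3);u=np.array([-np.sin(a),np.cos(a),0]);v=np.array([np.cos(a),np.sin(a),0])
p=s["position"]-H;x=s["orientation"][:,0]
print("t",round(s["clock"],2),"pos",s["position"].round(4),"d(front+)",round(-p@u,4),"lat",round(p@v,4),"xang",np.degrees(np.arctan2(x[1],x[0])).round(2),"F",s["contact_force"].round(2),"open",round(s["opening"],4))
if len(sys.argv)>1:
    n=sys.argv[1];c=snapshot(n)["color"];cv2.imwrite(f"pics/{sys.argv[2]}.png",c)
E
python3 st.py side s1
```

```text
t 1.6 pos [0.511  0.1678 0.2191] d(front+) -0.1016 lat -0.0006 xang 13.3 F [0.08 0.85 0.38] open 0.0429
```

View pics/s1.png

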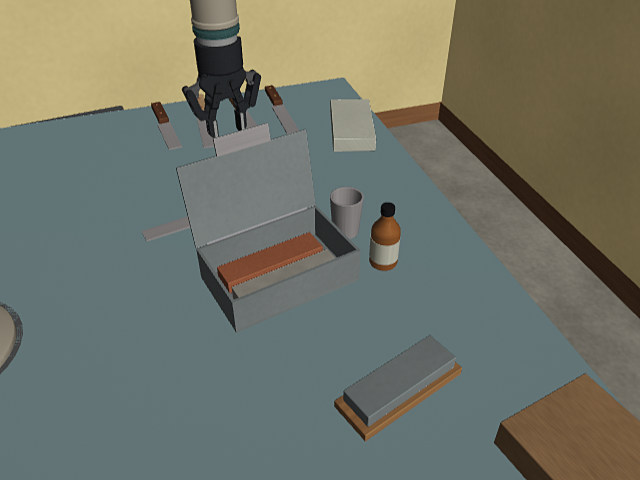

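Request:
move_arm(
  series=[0.086,-0.365,0,0,0,0.144,-0.608,0,0,0,0.184,-0.778,0,0,0,0.213,-0.9,0,0,0,0.236,-0.997,0,0,0,0.259,-1.095,0,0,0,0.282,-1.192,0,0,0,0.305,-1.289,0,0,0,0.328,-1.386,0,0,0,0.351,-1.484,0,0,0,0.374,-1.581,0,0,0,0.397,-1.678,0,0,0],
)

```text
clock: 3.15
position: [0.5276, 0.1007, 0.2214]
orientation: [[0.973, 0.23, 0.001], [0.23, -0.973, 0.001], [0.001, -0.0, -1.0]]
contact_force: [-3.2, 1.9, 11.3]
opening: 0.0429
```

```bash
python3 st.py side s2
```

```text
t 3.15 pos [0.5276 0.1007 0.2214] d(front+) -0.0325 lat 0.0001 xang 13.31 F [-3.2   1.94 11.32] open 0.0429
```

View pics/s2.png

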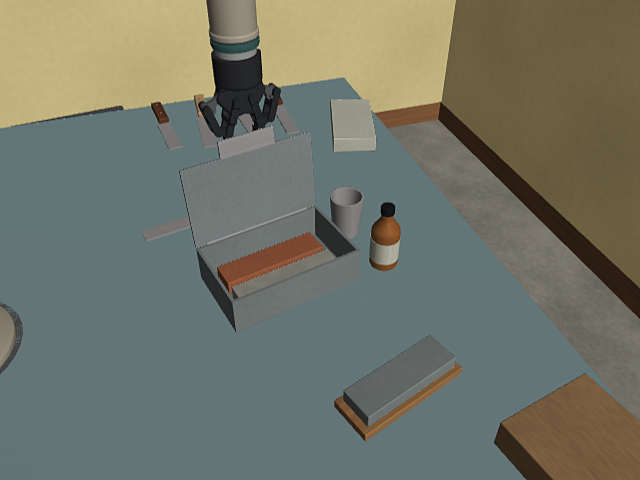

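Request:
move_arm(
  series=[-0.06,0.24,0,0,0,-0.17,0.73,0,0,0,-0.17,0.73,0.3,0,0,-0.17,0.73,0.6,0,0,-0.15,0.63,0.6,0,0,-0.127,0.535,0.6,0,0,-0.104,0.438,0.6,0,0,-0.081,0.341,0.6,0,0,-0.058,0.244,0.6,0,0,-0.035,0.147,0.6,0,0,-0.012,0.05,0.6,0,0,0.011,-0.048,0.6,0,0],
)

```text
clock: 4.7
position: [0.5281, 0.0984, 0.2437]
orientation: [[0.973, 0.23, 0.0], [0.23, -0.973, -0.0], [0.0, 0.0, -1.0]]
contact_force: [-1.3, 0.4, 0.8]
opening: 0.0424
```

```bash
python3 st.py side s3
```

```text
t 4.7 pos [0.5281 0.0984 0.2437] d(front+) -0.0302 lat 0.0001 xang 13.32 F [-1.28  0.43  0.79] open 0.0424
```

View pics/s3.png

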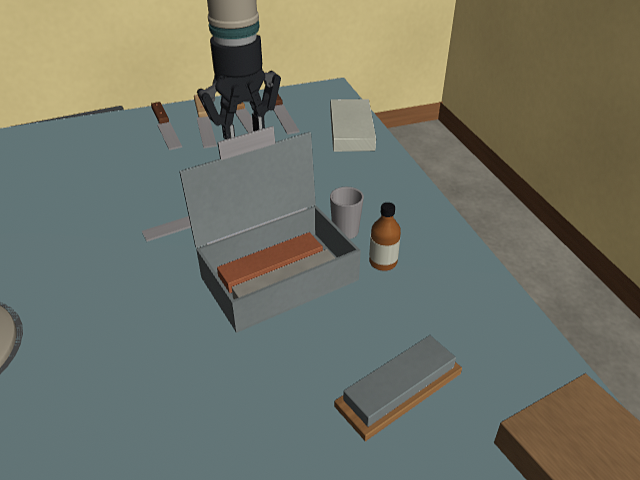

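Request:
move_arm(
  series=[0.026,-0.11,0,0,0,0.052,-0.22,0,0,0,0.078,-0.33,0,0,0,0.104,-0.44,0,0,0,0.13,-0.55,0,0,0,0.156,-0.66,0,0,0,0.182,-0.77,0,0,0,0.207,-0.876,0,0,0],
)

```text
clock: 5.75
position: [0.5364, 0.0633, 0.2436]
orientation: [[0.973, 0.23, -0.0], [0.23, -0.973, -0.0], [-0.0, 0.0, -1.0]]
contact_force: [-0.2, -0.4, -0.9]
opening: 0.0423
```

```bash
python3 st.py side s4; python3 - <<'E'
from h import *
import pickle
D=pickle.load(open("side.pkl","rb"))
a=np.radians(13.3);u=np.array([-np.sin(a),np.cos(a),0]);v=np.array([np.cos(a),np.sin(a),0]);H=np.array([.535,.069,.07])
for th in(1.78,1.65,1.57,1.5,1.45,1.4,1.35,1.3):
    t=H-u*.18*np.cos(th)+np.array([0,0,.18*np.sin(th)])
    l=H-u*.15*np.cos(th)+np.array([0,0,.15*np.sin(th)])
    print(th,proj(D,t-.05*v).round(1),proj(D,t+.05*v).round(1),proj(D,l-.12*v).round(1),proj(D,l+.12*v).round(1))
im=cv2.imread("pics/s4.png")[90:270,160:340];cv2.imwrite("pics/s4z.png",cv2.resize(im,None,fx=3,fy=3,interpolation=cv2.INTER_CUBIC))
E
```

```text
t 5.75 pos [0.5364 0.0633 0.2436] d(front+) 0.0058 lat 0.0 xang 13.31 F [-0.18 -0.4  -0.87] open 0.0423
1.78 [214.1 137.8] [268.6 121.8] [177.6 167.2] [306.2 127.8]
1.65 [219.8 142.2] [274.9 125.8] [181.7 171.4] [311.8 131.1]
1.57 [223.5 145.9] [279.  129.1] [184.5 174.8] [315.4 133.8]
1.5 [226.8 149.7] [282.7 132.6] [187.  178.2] [318.6 136.6]
1.45 [229.3 152.7] [285.4 135.4] [188.9 180.9] [320.9 138.8]
1.4 [231.8 156. ] [288.1 138.5] [190.8 183.8] [323.2 141.3]
1.35 [234.3 159.6] [290.9 141.9] [192.8 186.9] [325.5 143.9]
1.3 [236.9 163.4] [293.6 145.4] [194.7 190.2] [327.8 146.8]
```

View pics/s4z.png

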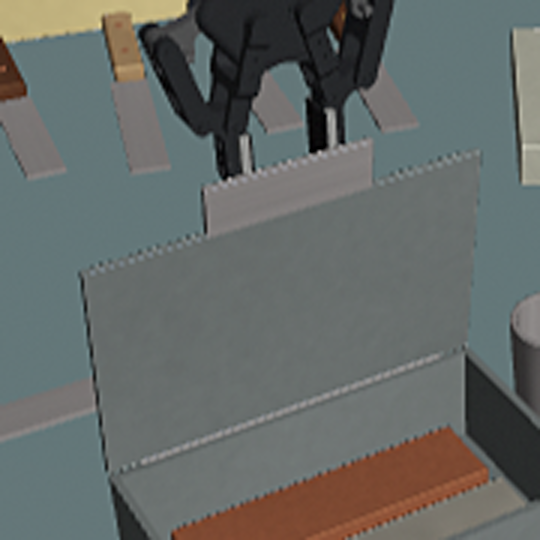

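Request:
move_arm(
  series=[-0.1,0.44,0,0,0,-0.1,0.44,1.0,0,0,-0.1,0.44,1.88,0,0,0.17,-0.73,1.88,0,0,0.49,-2.07,1.88,0,0,0.77,-3.26,1.88,0,0,0.77,-3.26,0.5,0,0,0.77,-3.26,-0.9,0,0,0.684,-2.895,-0.9,0,0,0.684,-2.895,-0.9,0,0],
)

```text
clock: 7.05
position: [0.5646, -0.0503, 0.2098]
orientation: [[0.973, 0.232, 0.003], [0.232, -0.973, 0.0], [0.003, 0.001, -1.0]]
contact_force: [1.3, -0.7, 0.8]
opening: 0.0427
```

```bash
python3 st.py side s5; python3 - <<'E'
import cv2
im=cv2.imread("pics/s5.png")[90:340,150:400];cv2.imwrite("pics/s5z.png",cv2.resize(im,None,fx=2.2,fy=2.2,interpolation=cv2.INTER_CUBIC))
E
```

```text
t 7.05 pos [ 0.5646 -0.0503  0.2098] d(front+) 0.1229 lat 0.0014 xang 13.44 F [ 1.27 -0.74  0.81] open 0.0427
```

View pics/s5z.png

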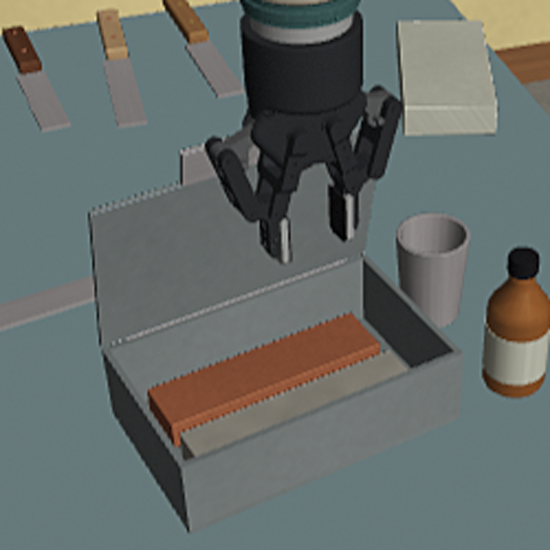

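Request:
move_arm(
  series=[0,0,0,0,0,0,0,0,0,0,0,0,0,0,0,0,0,0,0,0,0,0,0,0,0,0,0,0,0,0,0,0,0,0,0,0,0,0,0,0,0,0,0,0,0,0,0,0,0,0,0,0,0,0,0,0,0,0,0,0],
)

```text
clock: 8.6
position: [0.5637, -0.0521, 0.2077]
orientation: [[0.973, 0.23, 0.0], [0.23, -0.973, 0.0], [0.0, -0.0, -1.0]]
contact_force: [-0.5, -0.2, 0.5]
opening: 0.0427
```

Request:
move_arm(
  series=[0,0,0,0,0,0,0,0,0,0,0,0,0,0,0,0,0,0,0,0,0,0,0,0,0,0,0,0,0,0,0,0,0,0,0,0,0,0,0,0],
)

```text
clock: 9.6
position: [0.5637, -0.0523, 0.2077]
orientation: [[0.973, 0.23, 0.0], [0.23, -0.973, -0.0], [0.0, 0.0, -1.0]]
contact_force: [0.4, -1.0, -0.6]
opening: 0.0427
```

```bash
python3 st.py side s6;
```

```text
t 9.6 pos [ 0.5637 -0.0523  0.2077] d(front+) 0.1247 lat 0.0 xang 13.31 F [ 0.44 -1.04 -0.6 ] open 0.0427
```

Request:
move_arm(
  series=[0,0,0,0,0,0,0,0,0,0,0,0,0,0,0,0,0,0,0,0],
)

```text
clock: 10.15
position: [0.5637, -0.0522, 0.2077]
orientation: [[0.973, 0.23, 0.0], [0.23, -0.973, -0.0], [0.0, 0.0, -1.0]]
contact_force: [0.5, -0.5, -0.8]
opening: 0.0429
```

```bash
python3 st.py side s7; python3 - <<'E'
import cv2,numpy as np
d=lambda a,b:(np.abs(cv2.imread(a).astype(int)-cv2.imread(b)).max(2)>25).sum()
print("diff 5-6",d("pics/s5.png","pics/s6.png"),"6-7",d("pics/s6.png","pics/s7.png"))
im=cv2.imread("pics/s7.png")[90:340,150:400];cv2.imwrite("pics/s7z.png",cv2.resize(im,None,fx=2.2,fy=2.2,interpolation=cv2.INTER_CUBIC))
E
```

```text
t 10.15 pos [ 0.5637 -0.0522  0.2077] d(front+) 0.1245 lat 0.0 xang 13.32 F [ 0.51 -0.52 -0.84] open 0.0429
diff 5-6 5020 6-7 66
```

View pics/s7z.png

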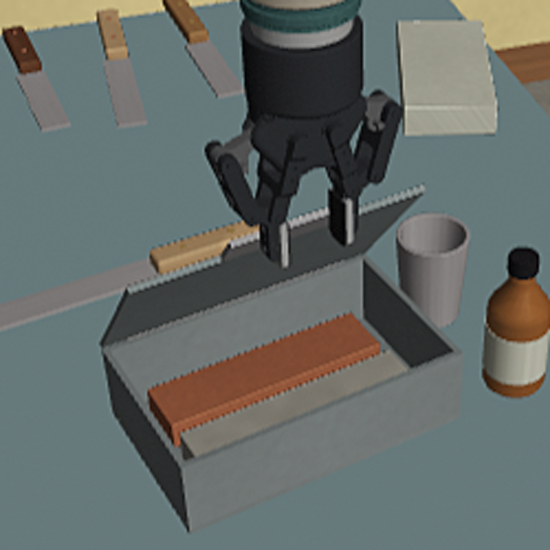

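```bash
cat > ang.py <<'E'
from h import *
import sys,pickle
D=pickle.load(open("side.pkl","rb"))
a=np.radians(13.3);u=np.array([-np.sin(a),np.cos(a),0]);v=np.array([np.cos(a),np.sin(a),0]);H=np.array([.535,.069,.07])
for th in np.arange(1.1,-.01,-.05):
    c,s=np.cos(th),np.sin(th);l=H-u*.15*c+np.array([0,0,.15*s])
    print(th.round(2),proj(D,l-.12*v).round(1),proj(D,l+.12*v).round(1),"tip d",(.18*c).round(4),"z",(.07+.18*s).round(3))
E
python3 ang.py; python3 -c "
from h import *
S=snapshot('scene');cv2.imwrite('pics/c7.png',S['color'])
d=lambda a,b:(np.abs(cv2.imread(a).astype(int)-cv2.imread(b)).max(2)>25).sum()
"
```

```text
1.1 [202.8 205.2] [336.7 159.8] tip d 0.0816 z 0.23
1.05 [204.8 209.3] [338.8 163.4] tip d 0.0896 z 0.226
1.0 [206.8 213.6] [340.8 167.2] tip d 0.0973 z 0.221
0.95 [208.8 218. ] [342.8 171.1] tip d 0.1047 z 0.216
0.9 [210.8 222.5] [344.8 175.1] tip d 0.1119 z 0.211
0.85 [212.7 227. ] [346.6 179.1] tip d 0.1188 z 0.205
0.8 [214.6 231.7] [348.4 183.3] tip d 0.1254 z 0.199
0.75 [216.4 236.3] [350.1 187.5] tip d 0.1317 z 0.193
0.7 [218.2 241. ] [351.6 191.7] tip d 0.1377 z 0.186
0.65 [219.9 245.7] [353.1 196. ] tip d 0.1433 z 0.179
0.6 [221.6 250.5] [354.5 200.3] tip d 0.1486 z 0.172
0.55 [223.2 255.2] [355.7 204.6] tip d 0.1535 z 0.164
0.5 [224.7 259.8] [356.9 208.9] tip d 0.158 z 0.156
0.45 [226.1 264.4] [357.9 213.2] tip d 0.1621 z 0.148
0.4 [227.4 268.9] [358.8 217.4] tip d 0.1658 z 0.14
0.35 [228.6 273.4] [359.5 221.5] tip d 0.1691 z 0.132
0.3 [229.7 277.7] [360.2 225.6] tip d 0.172 z 0.123
0.25 [230.8 281.9] [360.7 229.6] tip d 0.1744 z 0.115
0.2 [231.7 286. ] [361.  233.5] tip d 0.1764 z 0.106
0.15 [232.5 290. ] [361.3 237.3] tip d 0.178 z 0.097
0.1 [233.2 293.8] [361.4 240.9] tip d 0.1791 z 0.088
0.05 [233.9 297.4] [361.4 244.4] tip d 0.1798 z 0.079
-0.0 [234.4 300.9] [361.3 247.8] tip d 0.18 z 0.07
```

Request:
move_arm(
  series=[0,0,0,0,0,0,0,0,0,0,0,0,0,0,0,0,0,0,0,0],
)

```text
clock: 10.75
position: [0.5637, -0.0522, 0.2077]
orientation: [[0.973, 0.23, 0.0], [0.23, -0.973, 0.0], [0.0, 0.0, -1.0]]
contact_force: [-0.2, -0.2, -1.0]
opening: 0.0424
```

```bash
python3 st.py side s8; python3 - <<'E'
import cv2,numpy as np
m=np.abs(cv2.imread("pics/s7.png").astype(int)-cv2.imread("pics/s8.png")).max(2)>25
print(m.sum(),np.argwhere(m)[:5])
m=np.abs(cv2.imread("pics/s6.png").astype(int)-cv2.imread("pics/s7.png")).max(2)>25
print(m.sum(),np.argwhere(m).mean(0))
E
```

```text
t 10.75 pos [ 0.5637 -0.0522  0.2077] d(front+) 0.1245 lat 0.0001 xang 13.31 F [-0.17 -0.24 -0.99] open 0.0424
1 [[200 253]]
66 [138.46969697 289.33333333]
```

```bash
cat > arc.py <<'E'
import numpy as np,sys
t0,t1,n=map(float,sys.argv[1:4])
for t in np.linspace(t0,t1,int(n)+1)[1:]:
    d=.18*(np.cos(t)-np.cos(t0))*1e3/40;z=.18*(np.sin(t)-np.sin(t0))*1e3/40
    print(f"{.23*d:.3f}, {-.973*d:.3f}, {z:.3f}, 0, 0,",end=" ")
print()
E
python3 arc.py .91 .61 12
```

```text
0.020, -0.086, -0.070, 0, 0, 0.040, -0.169, -0.142, 0, 0, 0.059, -0.251, -0.217, 0, 0, 0.078, -0.332, -0.293, 0, 0, 0.097, -0.410, -0.372, 0, 0, 0.115, -0.486, -0.453, 0, 0, 0.133, -0.561, -0.535, 0, 0, 0.150, -0.633, -0.620, 0, 0, 0.166, -0.704, -0.706, 0, 0, 0.182, -0.772, -0.794, 0, 0, 0.198, -0.838, -0.883, 0, 0, 0.213, -0.902, -0.975, 0, 0,
```

Request:
move_arm(
  series=[0.02,-0.086,-0.07,0,0,0.04,-0.169,-0.142,0,0,0.059,-0.251,-0.217,0,0,0.078,-0.332,-0.293,0,0,0.097,-0.41,-0.372,0,0,0.115,-0.486,-0.453,0,0,0.133,-0.561,-0.535,0,0,0.15,-0.633,-0.62,0,0,0.166,-0.704,-0.706,0,0,0.182,-0.772,-0.794,0,0,0.198,-0.838,-0.883,0,0,0.213,-0.902,-0.975,0,0],
)

```text
clock: 12.3
position: [0.5722, -0.0884, 0.1684]
orientation: [[0.973, 0.23, 0.0], [0.23, -0.973, 0.0], [0.0, -0.0, -1.0]]
contact_force: [-1.1, -1.6, -0.3]
opening: 0.0425
```

```bash
python3 st.py side s9;  python3 arc.py .61 .37 12; python3 - <<'E'
import cv2
im=cv2.imread("pics/s9.png")[90:340,150:400];cv2.imwrite("pics/s9z.png",cv2.resize(im,None,fx=2.2,fy=2.2,interpolation=cv2.INTER_CUBIC))
E
```

```text
t 12.3 pos [ 0.5722 -0.0884  0.1684] d(front+) 0.1617 lat 0.0 xang 13.32 F [-1.15 -1.61 -0.29] open 0.0425
0.012, -0.049, -0.074, 0, 0, 0.023, -0.097, -0.150, 0, 0, 0.034, -0.144, -0.226, 0, 0, 0.045, -0.189, -0.303, 0, 0, 0.055, -0.232, -0.381, 0, 0, 0.065, -0.274, -0.460, 0, 0, 0.074, -0.315, -0.540, 0, 0, 0.084, -0.354, -0.621, 0, 0, 0.092, -0.391, -0.702, 0, 0, 0.101, -0.427, -0.784, 0, 0, 0.109, -0.461, -0.867, 0, 0, 0.117, -0.493, -0.951, 0, 0,
```

View pics/s9z.png

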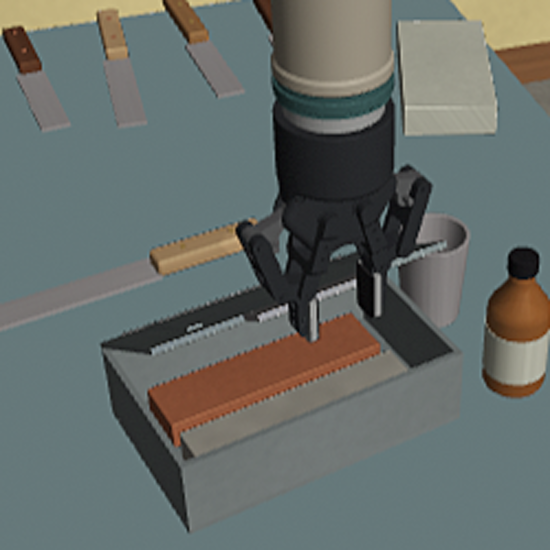

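Request:
move_arm(
  series=[0.012,-0.049,-0.074,0,0,0.023,-0.097,-0.15,0,0,0.034,-0.144,-0.226,0,0,0.045,-0.189,-0.303,0,0,0.055,-0.232,-0.381,0,0,0.065,-0.274,-0.46,0,0,0.074,-0.315,-0.54,0,0,0.084,-0.354,-0.621,0,0,0.092,-0.391,-0.702,0,0,0.101,-0.427,-0.784,0,0,0.109,-0.461,-0.867,0,0,0.117,-0.493,-0.951,0,0],
)

```text
clock: 13.85
position: [0.5769, -0.1081, 0.1305]
orientation: [[0.973, 0.23, 0.0], [0.23, -0.973, -0.0], [0.0, 0.0, -1.0]]
contact_force: [-0.6, -1.5, -0.6]
opening: 0.0428
```

```bash
cat > prof.py <<'E'
from h import *
import sys,pickle
D=pickle.load(open("side.pkl","rb"));im=cv2.cvtColor(cv2.imread(sys.argv[1]),cv2.COLOR_BGR2GRAY).astype(np.float32)
a=np.radians(13.3);u=np.array([-np.sin(a),np.cos(a),0]);v=np.array([np.cos(a),np.sin(a),0]);H=np.array([.535,.069,.07])
lo,hi,st=map(float,sys.argv[2:5])
T=np.arange(hi,lo-1e-6,-st)
for th in T:
    l=H-u*.15*np.cos(th)+np.array([0,0,.15*np.sin(th)])
    q=[proj(D,l+w*v) for w in np.r_[np.linspace(-.112,-.065,25)]]
    q=np.array(q,np.float32);g=cv2.remap(im,q[:,:1],q[:,1:],cv2.INTER_LINEAR)
    print(f"{th:.3f}:{g.mean():.0f}",end="  ")
print()
E
python3 prof.py pics/s9.png .5 .7 .01; python3 prof.py pics/s7.png .82 1. .01;python3 st.py side s10; python3 prof.py pics/s10.png .24 .5 .01
```

```text
0.700:45  0.690:45  0.680:44  0.670:49  0.660:64  0.650:55  0.640:51  0.630:115  0.620:140  0.610:134  0.600:119  0.590:113  0.580:117  0.570:117  0.560:116  0.550:117  0.540:117  0.530:117  0.520:117  0.510:117  0.500:117  
1.000:124  0.990:136  0.980:137  0.970:132  0.960:130  0.950:128  0.940:122  0.930:128  0.920:138  0.910:131  0.900:91  0.890:57  0.880:61  0.870:62  0.860:62  0.850:62  0.840:62  0.830:62  0.820:62  
t 13.85 pos [ 0.5769 -0.1081  0.1305] d(front+) 0.1819 lat 0.0 xang 13.32 F [-0.58 -1.51 -0.6 ] open 0.0428
0.500:69  0.490:68  0.480:67  0.470:69  0.460:79  0.450:81  0.440:71  0.430:68  0.420:68  0.410:65  0.400:72  0.390:114  0.380:136  0.370:128  0.360:104  0.350:84  0.340:86  0.330:87  0.320:88  0.310:88  0.300:88  0.290:88  0.280:88  0.270:87  0.260:92  0.250:105  0.240:107
```

```bash
python3 arc.py .37 .22 12;python3 arc.py .22 .1 12
```

```text
0.005, -0.019, -0.053, 0, 0, 0.009, -0.038, -0.105, 0, 0, 0.013, -0.056, -0.158, 0, 0, 0.017, -0.074, -0.212, 0, 0, 0.021, -0.091, -0.265, 0, 0, 0.025, -0.107, -0.319, 0, 0, 0.029, -0.123, -0.373, 0, 0, 0.033, -0.138, -0.427, 0, 0, 0.036, -0.152, -0.481, 0, 0, 0.039, -0.166, -0.536, 0, 0, 0.042, -0.178, -0.590, 0, 0, 0.045, -0.191, -0.645, 0, 0, 
0.002, -0.009, -0.044, 0, 0, 0.004, -0.018, -0.088, 0, 0, 0.006, -0.027, -0.132, 0, 0, 0.008, -0.035, -0.176, 0, 0, 0.010, -0.042, -0.221, 0, 0, 0.012, -0.050, -0.265, 0, 0, 0.013, -0.056, -0.310, 0, 0, 0.015, -0.063, -0.354, 0, 0, 0.016, -0.069, -0.399, 0, 0, 0.018, -0.074, -0.443, 0, 0, 0.019, -0.079, -0.488, 0, 0, 0.020, -0.084, -0.533, 0, 0,
```

Request:
move_arm(
  series=[0.005,-0.019,-0.053,0,0,0.009,-0.038,-0.105,0,0,0.013,-0.056,-0.158,0,0,0.017,-0.074,-0.212,0,0,0.021,-0.091,-0.265,0,0,0.025,-0.107,-0.319,0,0,0.029,-0.123,-0.373,0,0,0.033,-0.138,-0.427,0,0,0.036,-0.152,-0.481,0,0,0.039,-0.166,-0.536,0,0,0.042,-0.178,-0.59,0,0,0.045,-0.191,-0.645,0,0],
)

```text
clock: 15.4
position: [0.5787, -0.1156, 0.1047]
orientation: [[0.973, 0.23, 0.0], [0.23, -0.973, 0.0], [0.0, -0.0, -1.0]]
contact_force: [-0.0, -1.6, -0.4]
opening: 0.0429
```

```bash
python3 st.py side s11; python3 prof.py pics/s11.png .1 .36 .01; python3 prof.py pics/s9.png -.1 .1 .01
```

```text
t 15.4 pos [ 0.5787 -0.1156  0.1047] d(front+) 0.1897 lat 0.0 xang 13.31 F [-0.02 -1.59 -0.39] open 0.0429
0.360:81  0.350:81  0.340:88  0.330:92  0.320:87  0.310:81  0.300:82  0.290:82  0.280:82  0.270:82  0.260:79  0.250:86  0.240:114  0.230:130  0.220:125  0.210:106  0.200:95  0.190:111  0.180:121  0.170:120  0.160:119  0.150:119  0.140:119  0.130:119  0.120:119  0.110:119  0.100:119  
0.100:119  0.090:119  0.080:120  0.070:120  0.060:120  0.050:121  0.040:120  0.030:114  0.020:104  0.010:98  0.000:100  -0.010:106  -0.020:111  -0.030:114  -0.040:114  -0.050:113  -0.060:113  -0.070:113  -0.080:114  -0.090:114  -0.100:114
```

Request:
move_arm(
  series=[0.002,-0.009,-0.044,0,0,0.004,-0.018,-0.088,0,0,0.006,-0.027,-0.132,0,0,0.008,-0.035,-0.176,0,0,0.01,-0.042,-0.221,0,0,0.012,-0.05,-0.265,0,0,0.013,-0.056,-0.31,0,0,0.015,-0.063,-0.354,0,0,0.016,-0.069,-0.399,0,0,0.018,-0.074,-0.443,0,0,0.019,-0.079,-0.488,0,0,0.02,-0.084,-0.533,0,0],
)

```text
clock: 16.95
position: [0.5794, -0.1189, 0.0834]
orientation: [[0.973, 0.23, -0.0], [0.23, -0.973, 0.0], [-0.0, -0.0, -1.0]]
contact_force: [0.2, -0.5, -1.3]
opening: 0.0428
```

```bash
python3 st.py side s12; python3 prof.py pics/s12.png -.04 .2 .01; python3 arc.py .1 0 12
```

```text
t 16.95 pos [ 0.5794 -0.1189  0.0834] d(front+) 0.1931 lat 0.0 xang 13.32 F [ 0.16 -0.46 -1.26] open 0.0428
0.200:92  0.190:93  0.180:93  0.170:93  0.160:93  0.150:92  0.140:91  0.130:91  0.120:109  0.110:122  0.100:126  0.090:118  0.080:116  0.070:117  0.060:120  0.050:121  0.040:120  0.030:114  0.020:104  0.010:98  -0.000:99  -0.010:106  -0.020:111  -0.030:113  -0.040:113  
0.001, -0.003, -0.037, 0, 0, 0.002, -0.007, -0.075, 0, 0, 0.002, -0.010, -0.112, 0, 0, 0.003, -0.012, -0.149, 0, 0, 0.003, -0.014, -0.187, 0, 0, 0.004, -0.016, -0.224, 0, 0, 0.004, -0.018, -0.262, 0, 0, 0.005, -0.019, -0.299, 0, 0, 0.005, -0.021, -0.337, 0, 0, 0.005, -0.021, -0.374, 0, 0, 0.005, -0.022, -0.412, 0, 0, 0.005, -0.022, -0.449, 0, 0,
```

Request:
move_arm(
  series=[0.001,-0.003,-0.037,0,0,0.002,-0.007,-0.075,0,0,0.002,-0.01,-0.112,0,0,0.003,-0.012,-0.149,0,0,0.003,-0.014,-0.187,0,0,0.004,-0.016,-0.224,0,0,0.004,-0.018,-0.262,0,0,0.005,-0.019,-0.299,0,0,0.005,-0.021,-0.337,0,0,0.005,-0.021,-0.374,0,0,0.005,-0.022,-0.412,0,0,0.005,-0.022,-0.449,0,0],
)

```text
clock: 18.5
position: [0.5798, -0.1198, 0.0656]
orientation: [[0.973, 0.23, 0.0], [0.23, -0.973, 0.0], [0.0, 0.0, -1.0]]
contact_force: [-0.0, 0.0, 0.1]
opening: 0.0427
```

```bash
python3 st.py side s13; python3 prof.py pics/s13.png -.04 .12 .01
```

```text
t 18.5 pos [ 0.5798 -0.1198  0.0656] d(front+) 0.194 lat 0.0002 xang 13.32 F [-0.01  0.01  0.1 ] open 0.0427
0.120:99  0.110:99  0.100:99  0.090:99  0.080:99  0.070:99  0.060:99  0.050:98  0.040:100  0.030:113  0.020:121  0.010:122  0.000:111  -0.010:107  -0.020:108  -0.030:112  -0.040:113
```

Request:
move_arm(
  series=[0,0,-0.03,0,0,0,0,-0.06,0,0,0.001,-0.005,-0.06,0,0,0.002,-0.01,-0.06,0,0,0.004,-0.015,-0.06,0,0,0.005,-0.02,-0.06,0,0,0.007,-0.03,-0.06,0,0,0.012,-0.05,-0.06,0,0,0.023,-0.1,-0.06,0,0,0.06,-0.25,-0.06,0,0,0.14,-0.6,-0.06,0,0,0.14,-0.6,-0.06,0,0],
)

```text
clock: 20.05
position: [0.586, -0.1454, 0.0633]
orientation: [[0.973, 0.229, 0.001], [0.229, -0.973, -0.001], [0.001, 0.001, -1.0]]
contact_force: [0.6, 0.5, 0.7]
opening: 0.0428
```

Request:
move_arm(
  series=[0,0,0.5,0,0,0,0,1.5,0,0,0,0,2.8,0,0,0,0,4,0,0,0,0,5,0,0,0,0,5,0,0,0,0,5,0,0],
)

```text
clock: 20.92
position: [0.5847, -0.1437, 0.2624]
orientation: [[0.973, 0.23, -0.001], [0.23, -0.973, 0.001], [-0.001, -0.001, -1.0]]
contact_force: [-0.1, 0.6, -1.0]
opening: 0.0426
```

```bash
python3 st.py side s14; python3 prof.py pics/s14.png -.04 .12 .01; python3 - <<'E'
from h import *
c=snapshot("scene")["color"];z=cv2.imread("pics/scene0.png")
b=cv2.imread("pics/s14.png")
cv2.imwrite("pics/fin.png",np.hstack([cv2.resize(c,(400,300)),cv2.resize(b,(400,300))]))
def cen(i,lo,hi,box):
    x0,y0,x1,y1=box;m=cv2.inRange(cv2.cvtColor(i,cv2.COLOR_BGR2HSV)[y0:y1,x0:x1],lo,hi);M=cv2.moments(m,True);return M["m10"]/M["m00"]+x0,M["m01"]/M["m00"]+y0
a0=cv2.imread("pics/side0.png")
for nm,box in (("oil",(365,200,405,275)),("whet",(330,330,465,440)),("cup",(328,185,366,240))):
    x0,y0,x1,y1=box;d=np.abs(a0[y0:y1,x0:x1].astype(int)-b[y0:y1,x0:x1]).max(2)>25;print(nm,"changed px",d.sum())
E
```

```text
t 20.93 pos [ 0.5847 -0.1437  0.2624] d(front+) 0.2184 lat -0.0006 xang 13.3 F [-0.14  0.63 -1.04] open 0.0426
0.120:101  0.110:101  0.100:101  0.090:101  0.080:101  0.070:101  0.060:100  0.050:99  0.040:101  0.030:115  0.020:122  0.010:123  0.000:112  -0.010:109  -0.020:109  -0.030:114  -0.040:115  
oil changed px 0
whet changed px 0
cup changed px 439
```

View pics/fin.png

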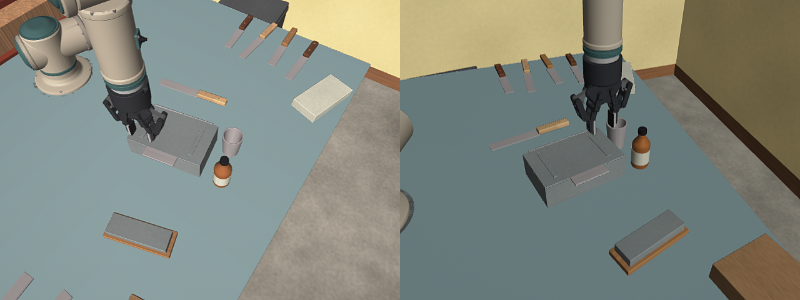

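```bash
python3 -c "
from cell import *
print(job_done())"
```

```text
the job is handed in; nothing more can be done
None
```

The lid is shut, it didn't slam, and the job was handed in at about 21 s on the robot's clock. No verdict was reported.

- **Push:** From behind, the fingertips tipped the lid to about 1.46 rad. I then backed the hand off and took it over to the front.
- **Fall:** The lid fell on its own.
- **Catch:** It came to rest on the outside of the fingers at about 0.9 rad. Two pictures about 0.6 s apart matched, and it stayed there for over half a second.
- **Lowering:** I followed the lid's path down at about 0.07 to 0.2 rad/s, checking its angle in the pictures. It was within about 0.01 rad of plan at each check.
- **Last checks:** The lid's front edge sat at 0 to 0.01 rad. It looked the same before and after the hand left, and the hand is well clear. Oil and whetstone show no changed pixels.
- **Not confirmed by numbers:** The gripper blocks part of the cup in the side view, so the pixel comparison there (439 changed) says nothing. The cup looks in place in the final scene picture. The knife was only judged by eye and looks in place.
- **One fault:** On the first push the part of the gripper above the fingertips pressed on the tab's top edge. The wrist sensor read about 11 N upward. I backed off, raised the hand about 24 mm and pushed again.

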